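# Latch the test chamber and hold the insulation tester on its third step

## Robot

A 6-joint arm with a two-finger parallel gripper is mounted at the origin on the work surface. World frame = base frame: x ahead of the robot, y to its left, z up, the work surface at z = 0. Lengths are in mm, angles in rad, forces in N, time in s.
With the tool pointing down it reaches from about 300 to 775 mm from the base axis. Payload 14.6 kg.
Tool frame: the origin (TCP) lies between the finger pads, 19 mm behind the fingertips; this is the grasp point; z points along the fingers, y is the line along which they close (so a half turn about z gives the same grasp; the last joint's range is limited). The gripper opens to 94 mm and grips with 3 to 60 N. Pads are 16 mm wide; open, the fingers measure 119 mm over their backs; the gripper's body (75 mm by 177 mm) begins 78 mm behind the grasp point.
Start: joints at [1.255, 0.3, 1.521, -0, 1.321, -0.067], TCP at [135.43, 533.055, 224.246] pointing down, gripper open.
Joint ranges: [-3.03, 3.03], [-0.79, 2.21], [0.23, 2.52], [-1.04, 4.18], [0, 3.07], [-2.55, 2.55]. Speed limits (rad/s): [2.22, 2.22, 2.57, 3.14, 3.14, 3.14].

## Interface

Orientations are given as [roll, pitch, yaw] about the fixed x, y, z axes, in that order (R = Rz(yaw) Ry(pitch) Rx(roll)).
In Python, from cell import manip gives the robot as it stands.
- The arm moves only by the tool jog_arm, never from a script. Its argument "rows" is one flat list of numbers, 7 for each row, row after row: the shift along the world's x, y, z in cm, then the turn, a rotation vector about the world's x, y, z in rad, then the closure, from 0 (fully open) to 1 (shut). In form: [dx, dy, dz, rx, ry, rz, fingers, dx, dy, dz, rx, ry, rz, fingers, ...]. A call has 1 to 20 rows; each row shifts and turns the commanded pose from where the row before left it; what a row does not reach is not made up. A row lasts 1/12 s, in which the tool goes at most 41.7 mm and 7.16 degrees, less where a joint would pass 70% of its speed; a pose out of reach is approached as far as the arm can. A call with a gripper value outside its range is refused whole. The fingers move at their own pace and stop on an object; "newtons" is the grip in N (left out, the last holds). Time passes only in rows, so rows that do not move let the fingers close. It gives the time, the measured TCP pose, the force, the opening and the grip force at its end, in the units of the state.
- manip.read_state(): the state, without advancing time (a new reading comes with each control period).
- manip.camera(name): name is "side" or "top"; returns (picture, depth): 384x512x3 uint8, blue, green, red; 384x512 float32, mm along the optical axis (not along the pixel's ray), 0 where there is no reading.
- manip.camera_model(name): a dict with "K" (3x3 intrinsics, pixels), "k1" (the pictures are not rectified: a ray, as slopes to the right and down, at radius r is drawn at 1 + k1 r^2 times it, then the intrinsics apply), "R" (3x3) and "t" (3): a world point X has camera coordinates R X + t. Camera axes: x right, y down, z forward; pixel columns grow to the right and rows downward; lengths in mm; the calibration is good to about 2 mm. A picture is of the moment at which its call begins. camera_model takes no time and is no camera call.
- manip.sign_off(): hands the job in; it is judged then, once.
The state is a dict: "clock": time; "joints": joint angles; "qd": joint speeds; "effort": joint torques, N m; "eef_pos": TCP position; "eef_rot": TCP orientation; "wrist_force": force on the tool from outside, world axes, zero at the start; "moment": the same for the moment, N m; "finger_gap": finger opening in mm; "finger_force": force on a finger pad.
Only numpy, scipy, OpenCV 4.12 (cv2) and the standard library are available. Lean on these libraries where they do the work, as an engineer would, in place of code of your own. Each camera call takes 0.05 s, during which the arm holds its last target. There are 200 camera calls.

## Task

Put the board in the insulation tester under test: swing the steel hasp over until it lies flat on the deck over its staple, so that the shut lid is latched, and only then turn the selector knob clockwise, three clicks from off, no further. The fourth step would put too high a voltage on the board, and the selector springs back to off when let go, so finish with the gripper still holding the knob on the third click. Leave the lid shut and the other things on the bench where they lie.

Things in the scene. Friction and masses are not known exactly. Their poses are not given: they have to be found in the camera images.
- tester: Insulation tester, off-white housing 360 wide (its y) x 290 deep (x -140 to +150) mm, fixed, turned up to 20 deg. Origin: centre of underside on the bench; its front (-x) faces the robot. Near half (x -140 to -10): flat deck 100 mm above the bench, staple on the left (x -55, y +85), selector on the right (x -75, y -95). Far half: chamber under a clear lid flush with the deck.
- hasp_hinge (a point): Middle of the hasp's hinge axis (along the tester's y), on the lid's near edge at tester (-10.5, 85, 104.5) mm. The hasp is a steel strap 34 wide, 3 thick, reaching 88 mm from this axis, slot 12 mm wide from 32 to 68 mm. It starts upright, leaning back over the lid. Stiff hinge: stays at any angle, moves with 0.2 to 1 N at its end, no spring. Axes: the strap's, which runs along its -x.
- hasp_end (a point): Rolled free end (6 mm thick) of the hasp strap, middle of its width, 85 mm from the hinge axis.
- staple_top (a point): Top of the staple (catch): fixed upright eye of 5 mm steel wire on the deck, 23 mm long (tester x -66.5 to -43.5), its top 119 mm above the bench. It comes up through the slot when the hasp is flat; the strap's end (tester x -79 to -98) then lies in front of it, free to be pressed on.
- hasp (a joint): Hasp angle in rad: 0 = flat over the staple, strap pointing to the tester's -x with its upper face 106 mm above the bench (rolled end 109); pi/2 = upright; up to 2.7 = leaning far back over the lid. Starts between 1.75 and 2.35.
- lid (a joint): Opening angle of the lid in rad: 0 = shut, flush with the deck. Hinged at its far edge (tester x +140 mm), 0.6 kg, falls shut by itself; starts shut. A black pull 68 mm long, 24 mm high stands on it at tester x +6, y -34 to +34 mm.
- selector_turn (a joint): Selector angle in rad, growing clockwise from above: 0 = off, a dead stop where it starts. A click every 22.5 deg (0.393 rad): third stop 1.178, fourth 1.571, fifth 1.963, end 2.01. A spring returns it to off when let go. Turning takes about 0.3 N m just after each stop, falling to about 0.04 just before the next, where it jumps up again: that jump is the click.
- selector: Selector knob: black finger bar with a white line at its pointer end: 44 long (its x, to the pointer), 12 wide (its y), 32 mm tall, on a 46 mm round skirt. Origin: on the knob's axis at the deck, 100 mm above the bench; bar from 110 to 142 mm. At off its x points 56.25 deg anticlockwise (from above) of the tester's x, on the third stop 11.25 deg clockwise of it.
- selector_grip (a point): Point on the selector's axis 132 mm above the bench, 10 mm below the bar's top: a TCP pointing down here grips the bar's 12 mm width with fingertips 3 mm clear of the skirt. Axes as selector.
- tweezers: Bystander: steel tweezers 125 x 16 x 6 mm, lying across the front of the deck between staple and selector, long way along the tester's y. Origin: middle of the underside.
- dev_board: Bystander: blue controller board 101 x 53 mm, 14 mm high, on the bench left of the tester. Origin: centre of underside.
- breadboard: Bystander: white plug-in board 83 x 55 mm, 14 mm high, on the bench left of the tester. Origin: centre of underside.
- probe_pod: Bystander: off-white logic probe pod 140 x 75 x 22 mm, on the bench right of the tester. Origin: centre of underside.
- power_brick: Bystander: black mains adapter 90 x 50 x 30 mm, on the bench right of the tester. Origin: centre of underside.
- screwdriver: Bystander: dark-handled screwdriver 170 mm long, 18 mm high, on the bench right of the tester. Origin: underside, near the foot of the blade.
- solder_reel: Bystander: reel of solder 60 mm across, 40 mm high, standing on the bench left of the tester. Origin: centre of underside.

How it is judged:
By the outcome, as a careful person would: the job done as asked, in the order asked, and still so for the second after the job is handed in, while the arm keeps its last pose, push and grip.
It also fails if it takes over 64 s, if anything falls off the work surface, if the arm or the gripper's body presses on something with over 40 N, if the wrist force passes 120 N, or if a joint passes its speed limit or range.

## Working session

There is one attempt and no reset: what is moved stays moved. The work goes in short steps, Python scripts to look and compute and a tool call to move; the robot and the scene stay as the last step left them, time stands still between calls to the robot, and variables do not carry over. Pictures are saved under pics/ and viewed, at most 10 in all, crops included, and the job is handed in when it is done.

Besides the shell and the picture viewer there is one more tool, called after "Emit:" as name(argument=value, ...) on one line, values as JSON. jog_arm: Moves the arm, as the interface text tells. Its arguments: {"type":"object","properties":{"rows":{"type":"array"},"newtons":{"type":"number"}},"required":["rows"]}

```bash
mkdir -p pics; ls
python3 - <<'E'
from cell import manip
import cv2, numpy as np
print(manip.read_state())
for n in("top","side"):
    p,d=manip.camera(n); cv2.imwrite(f"pics/{n}0.png",p); np.save(f"pics/{n}0.npy",d)
    m=manip.camera_model(n); print(n,m, (d>0).mean())
E
```

```text
pics
{'clock': 0.0, 'joints': array([ 1.25539473e+00,  3.00483674e-01,  1.52156786e+00,  4.64864507e-05,
        1.32070988e+00, -6.66176459e-02]), 'qd': array([-2.21013502e-04,  4.14820353e-04,  7.06333661e-05,  2.06073669e-03,
       -6.45808749e-05, -2.26562634e-04]), 'effort': array([ 2.63911184e-03, -5.31801188e+01, -3.52747965e+01,  7.09198276e-02,
        2.42471328e-02, -9.14376483e-05]), 'eef_pos': array([135.35134462, 532.84001654, 223.68501534]), 'eef_rot': array([-3.14042948e+00, -1.22729456e-04,  2.89279710e+00]), 'wrist_force': array([1.16332942, 0.22929826, 0.48407058]), 'moment': array([ 0.00717294, -0.01234907,  0.04133967]), 'finger_force': 0.0, 'finger_gap': 93.99122193299596}
top {'K': array([[464.26336371,   0.        , 262.28678694],
       [  0.        , 464.26336371, 186.60855991],
       [  0.        ,   0.        ,   1.        ]]), 'k1': -0.07823846414128548, 'R': array([[ 0.01882813, -0.99966307, -0.01786744],
       [-0.99278644, -0.01657624, -0.11874473],
       [ 0.11840855,  0.01997429, -0.99276404]]), 't': array([  48.59691742,  578.31058808, 1312.87969281])} 0.9959818522135416
side {'K': array([[391.24774288,   0.        , 252.06666026],
       [  0.        , 391.24774288, 189.69888487],
       [  0.        ,   0.        ,   1.        ]]), 'k1': -0.09934324483932001, 'R': array([[ 0.77106127, -0.63671394,  0.00773825],
       [-0.38411436, -0.47478664, -0.79185466],
       [ 0.50785892,  0.60759609, -0.61066056]]), 't': array([-433.24779945,  313.6499512 ,  765.76016551])} 0.9960225423177084
```

View pics/top0.png

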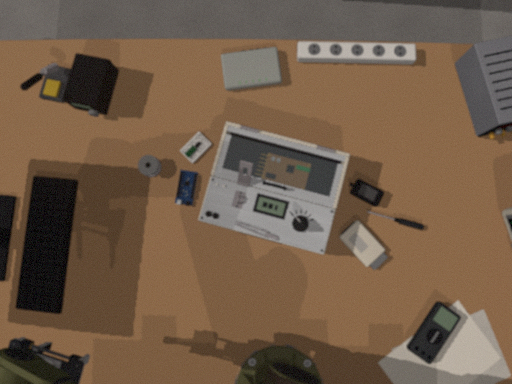

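View pics/side0.png

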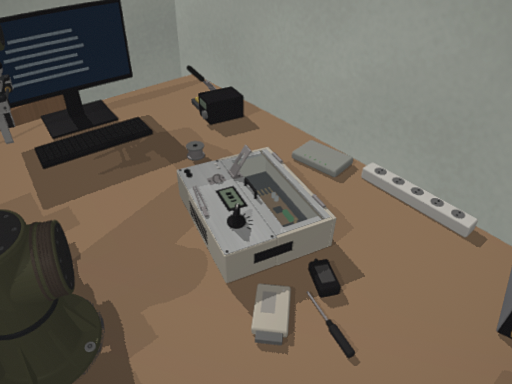

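The top view shows the tester turned clockwise, with its corners at about (227,123), (349,155), (324,250) and (199,217). The knob is at (301,223), the hasp at (245,173) and the staple at (239,198). In the side view the knob is at (237,216), the hasp at (240,163) and the staple at (217,180). Next I'll make enlarged crops and measure from both views.

```bash
cat > h.py <<'E'
from cell import manip
import cv2, numpy as np
def und(n,px):
    m=manip.camera_model(n); K=m["K"]; d=np.array([m["k1"],0,0,0,0.])
    return cv2.undistortPoints(np.float64(px).reshape(-1,1,2),K,d).reshape(-1,2)
def ray(n,px):
    m=manip.camera_model(n); s=und(n,px); D=np.c_[s,np.ones(len(s))]@m["R"]; return -m["R"].T@m["t"],D
def plane(n,px,z):
    o,D=ray(n,px); return o+D*((z-o[2])/D[:,2])[:,None]
def tri(a,b):
    "px in top, px in side"
    o1,D1=ray("top",a);o2,D2=ray("side",b);out=[]
    for u,v in zip(D1,D2):
        s=np.linalg.lstsq(np.c_[u,-v],o2-o1,rcond=None)[0]; p=o1+u*s[0];q=o2+v*s[1]; out.append([*(p+q)/2,np.linalg.norm(p-q)])
    return np.array(out)
def cloud(n,d):
    m=manip.camera_model(n); h,w=d.shape; g=np.stack(np.meshgrid(np.arange(w),np.arange(h)),-1).reshape(-1,2)
    s=und(n,g); return ((np.c_[s,np.ones(len(s))]*d.reshape(-1,1)-m["t"])@m["R"]).reshape(h,w,3)
def proj(n,X):
    m=manip.camera_model(n); return cv2.projectPoints(np.float64(X).reshape(-1,1,3),cv2.Rodrigues(m["R"])[0],m["t"],m["K"],np.array([m["k1"],0,0,0,0.]))[0].reshape(-1,2)
E
python3 - <<'E'
from h import *
T=cv2.imread("pics/top0.png");S=cv2.imread("pics/side0.png")
def crop(I,x,y,w,h,k,f): cv2.imwrite(f,cv2.resize(I[y:y+h,x:x+w],None,fx=k,fy=k,interpolation=cv2.INTER_CUBIC))
crop(T,190,115,165,140,4.8,"pics/tc.png"); crop(S,170,130,165,145,4.0,"pics/sc.png")
C=cloud("top",np.load("pics/top0.npy")); z=C[...,2]
m=((z>85)&(z<118)).astype(np.uint8); m[:110]=0;m[260:]=0;m[:,:190]=0;m[:,360:]=0
print("z deck med",np.median(z[m>0]))
n,l,st,_=cv2.connectedComponentsWithStats(m); i=1+st[1:,4].argmax(); P=C[l==i][:,:2].astype(np.float32)
r=cv2.minAreaRect(P); print(r)
for (a,b,c,d) in [(295,305,214,232)]:
    pass
for nm in("top","side"):
    C=cloud(nm,np.load(f"pics/{nm}0.npy")); z=C[...,2]
    w=np.hypot(C[...,0]-r[0][0],C[...,1]-r[0][1])<190
    for lo,hi in((112,122),(122,146),(146,200)):
        k=w&(z>lo)&(z<hi); ys,xs=np.nonzero(k)
        n,l,st,ce=cv2.connectedComponentsWithStats(k.astype(np.uint8))
        for j in range(1,n):
            if st[j,4]>3: q=C[l==j]; print(nm,lo,hi,st[j,4],ce[j].round(1),q.mean(0).round(1),q.min(0).round(0),q.max(0).round(0))
E
```

```text
z deck med 100.01059637525248
((571.6660766601562, 24.716445922851562), (361.42303466796875, 291.1658630371094), 75.8303451538086)
top 112 122 39 [243.7 180.9] [582.5 108.3 116.7] [575.  94. 112.] [590. 124. 122.]
top 112 122 5 [268.8 183.2] [576.8  39.6 120.2] [572.  39. 117.] [580.  42. 121.]
top 112 122 4 [276.  185.5] [570.8  19.9 120.4] [567.  17. 118.] [575.  23. 121.]
top 112 122 13 [238.2 199. ] [532.6 122.  116.2] [524. 118. 113.] [541. 125. 120.]
top 112 122 11 [295.3 221.5] [474.5 -33.8 113.8] [468. -41. 112.] [484. -28. 117.]
top 112 122 4 [303.5 221.2] [475.3 -55.9 115.6] [473. -60. 114.] [479. -52. 119.]
top 112 122 21 [298.6 228.1] [456.7 -42.9 113.6] [452. -57. 112.] [462. -28. 121.]
top 122 146 78 [243.7 175.8] [594.1 107.6 132.9] [581.  90. 123.] [608. 124. 146.]
top 122 146 11 [265.8 182.5] [577.9  47.7 124.4] [574.  42. 123.] [582.  53. 127.]
top 122 146 39 [277.5 185.9] [569.3  15.9 124.7] [561.  -7. 122.] [577.  36. 131.]
top 122 146 78 [300.8 222.6] [470.4 -47.  141.1] [454. -64. 122.] [488. -31. 146.]
top 146 200 121 [245.7 165.9] [616.  101.  165.5] [597.  84. 148.] [630. 120. 181.]
side 112 122 36 [234.3 169.4] [586.4 106.5 117.2] [580.  91. 112.] [593. 124. 122.]
side 112 122 16 [216.3 174.6] [535.4 118.5 116.1] [526. 114. 113.] [547. 122. 120.]
side 112 122 14 [246.6 181.6] [575.9  40.5 119. ] [571.  25. 113.] [583.  52. 122.]
side 112 122 22 [254.6 191.4] [566.   -3.5 118.4] [562. -11. 112.] [571.  16. 122.]
side 112 122 18 [235.5 222.7] [459.2 -63.8 117. ] [454. -68. 113.] [469. -60. 122.]
side 122 146 83 [238.2 163.3] [597.5 103.3 133.8] [583.  86. 122.] [610. 126. 146.]
side 122 146 32 [250.7 184.4] [572.7  20.1 123.3] [564.  -6. 122.] [584.  51. 125.]
side 122 146 116 [236.2 212.5] [468.6 -54.9 136.6] [454. -67. 122.] [491. -35. 143.]
side 146 200 107 [245.  152.3] [616.7  97.8 163.7] [603.  81. 146.] [628. 117. 178.]
```

View pics/tc.png

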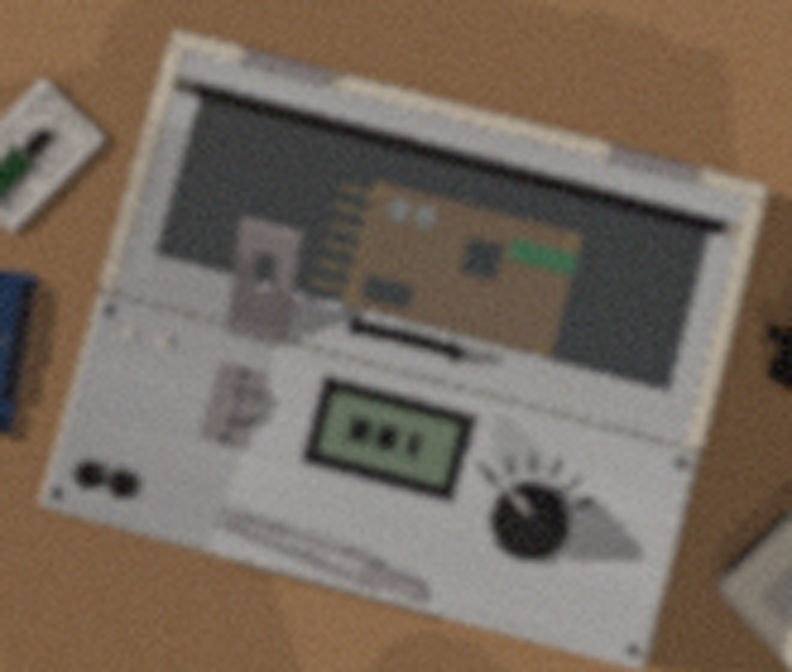

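View pics/sc.png

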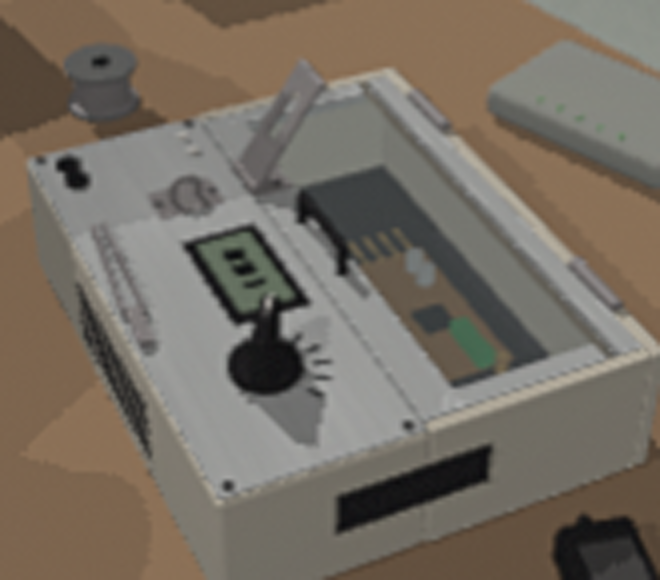

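Measured: tester origin about (566.8, 25.9) with yaw -14.17°. The staple and knob land within about 2 mm of their nominal spots. The hasp angle is about 2.15 rad, with its end near z 176. I'll move behind the hasp with the fingers shut.

Emit:
jog_arm(rows=[2.54,-2.2,0,0,0,0,1,2.54,-2.2,0,0,0,0,1,2.54,-2.2,0,0,0,0,1,2.54,-2.2,0,0,0,0,1,2.54,-2.2,0,0,0,0,1,2.54,-2.2,0,0,0,0,1,2.54,-2.2,0,0,0,0,1,2.54,-2.2,0,0,0,0,1,2.54,-2.2,0,0,0,0,1,2.54,-2.2,0,0,0,0,1,2.54,-2.2,0,0,0,0,1,2.54,-2.2,0,0,0,0,1,2.54,-2.2,0,0,0,0,1,2.54,-2.2,0,0,0,0,1,2.54,-2.2,0,0,0,0,1,2.54,-2.2,0,0,0,0,1,2.54,-2.2,0,0,0,0,1,2.54,-2.2,0,0,0,0,1,2.54,-2.2,0,0,0,0,1,2.54,-2.2,0,0,0,0,1], newtons=20)

```text
clock: 1.77
eef_pos: [644.4, 91.7, 223.8]
eef_rot: [-3.141, -0.001, 2.893]
wrist_force: [0.5, 0.2, -0.1]
finger_gap: 0.2
finger_force: 0.0
```

Run:
```python
from h import *
a=np.radians(-14.17);R=np.array([[np.cos(a),-np.sin(a)],[np.sin(a),np.cos(a)]]);O=np.array([566.8,25.9])
px=[(190+u/4.8,115+v/4.8) for u,v in((220,515),(225,535),(430,595),(425,580))]
print(((plane("top",px,103)[:,:2]-O)@R).round(0))
s=manip.read_state(); print(s["eef_pos"],s["eef_rot"],((s["eef_pos"][:2]-O)@R))
```

```text
[[-119.   75.]
 [-129.   69.]
 [-131.  -52.]
 [-124.  -47.]]
[644.35857495  91.69067579 223.81001389] [-3.14135191e+00 -6.91262692e-04  2.89271127e+00] [59.09321024 82.7752262 ]
```

Emit:
jog_arm(rows=[0.02,0.1,-1.2,0,0,0,1,0.02,0.1,-1.2,0,0,0,1,0,0,-1.2,0,0,0,1,0,0,-1.1,0,0,0,1,0,0,0,0,0,0,1,-0.49,0.124,0.06,0,0,0,1,-0.49,0.124,0.06,0,0,0,1,-0.49,0.124,0.06,0,0,0,1,-0.49,0.124,0.06,0,0,0,1,-0.49,0.124,0.06,0,0,0,1,-0.49,0.124,0.06,0,0,0,1,-0.49,0.124,0.06,0,0,0,1,-0.49,0.124,0.06,0,0,0,1,-0.49,0.124,0.06,0,0,0,1,-0.49,0.124,0.06,0,0,0,1,-0.49,0.124,0.06,0,0,0,1,-0.49,0.124,0.06,0,0,0,1])

```text
clock: 3.18
eef_pos: [584.5, 110.0, 184.4]
eef_rot: [-3.141, -0.0, 2.893]
wrist_force: [0.8, -0.3, -0.6]
finger_gap: 0.5
finger_force: 0.3
```

```bash
cat >> h.py <<'E'
a=np.radians(-14.17);R2=np.array([[np.cos(a),-np.sin(a)],[np.sin(a),np.cos(a)]]);O=np.array([566.8,25.9])
E
python3 - <<'E'
from h import *
s=manip.read_state(); print((s["eef_pos"][:2]-O)@R2, s["eef_pos"][2]-19, s["wrist_force"])
p,d=manip.camera("side"); cv2.imwrite("pics/s1.png",cv2.resize(p[90:250,150:330],None,fx=3.5,fy=3.5))
q=[(-27.6+8,85,168.3),(-37.5,85,165.1),(-54.8,85,156.8),(-70,85,143.5),(-81.7,85,125.7),(-88.5,85,110)]
c=s["eef_pos"].copy(); 
for t in q:
    w=np.r_[O+R2@np.array(t[:2]),t[2]+19]; print(((w-c)/10).round(2)); c=w
E
```

```text
[-3.47462968 85.90095191] 165.3554915107991 [ 0.78964005 -0.29741512 -0.64470163]
[-1.59  0.31  0.29]
[-1.74  0.44 -0.32]
[-1.68  0.42 -0.83]
[-1.47  0.37 -1.33]
[-1.13  0.29 -1.78]
[-0.66  0.17 -1.57]
```

View pics/s1.png

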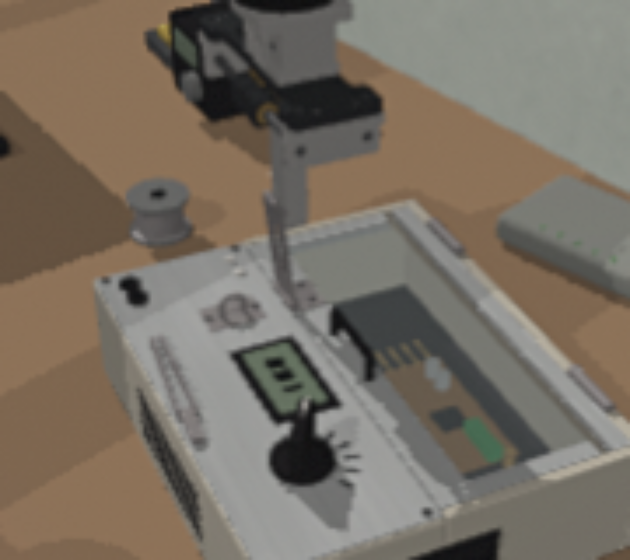

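The picture shows the strap just past upright, from (265,195) to (290,300) in the crop, with the fingers behind it. Next I'll follow the arc down.

Emit:
jog_arm(rows=[-0.53,0.1,0.1,0,0,0,1,-0.53,0.1,0.1,0,0,0,1,-0.53,0.1,0.1,0,0,0,1,-0.58,0.15,-0.11,0,0,0,1,-0.58,0.15,-0.11,0,0,0,1,-0.58,0.15,-0.11,0,0,0,1,-0.56,0.14,-0.28,0,0,0,1,-0.56,0.14,-0.28,0,0,0,1,-0.56,0.14,-0.28,0,0,0,1,-0.49,0.12,-0.44,0,0,0,1,-0.49,0.12,-0.44,0,0,0,1,-0.49,0.12,-0.44,0,0,0,1,-0.38,0.1,-0.59,0,0,0,1,-0.38,0.1,-0.59,0,0,0,1,-0.38,0.1,-0.59,0,0,0,1,-0.33,0.08,-0.4,0,0,0,1,-0.33,0.08,-0.4,0,0,0,1,0,0,-0.4,0,0,0,1,0,0,0,0,0,0,1])

```text
clock: 4.82
eef_pos: [506.7, 128.8, 133.8]
eef_rot: [3.139, 0.013, 2.892]
wrist_force: [29.9, -9.1, -4.0]
finger_gap: 0.7
finger_force: 16.1
```

Run:
```python
from h import *
s=manip.read_state(); print((s["eef_pos"][:2]-O)@R2, s["eef_pos"][2]-19, s["wrist_force"])
p,d=manip.camera("side"); cv2.imwrite("pics/s2.png",cv2.resize(p[90:250,150:330],None,fx=3.5,fy=3.5))
```

```text
[-83.46298442  85.01748839] 114.80397398428019 [29.90064374 -9.07759108 -3.95023104]
```

View pics/s2.png

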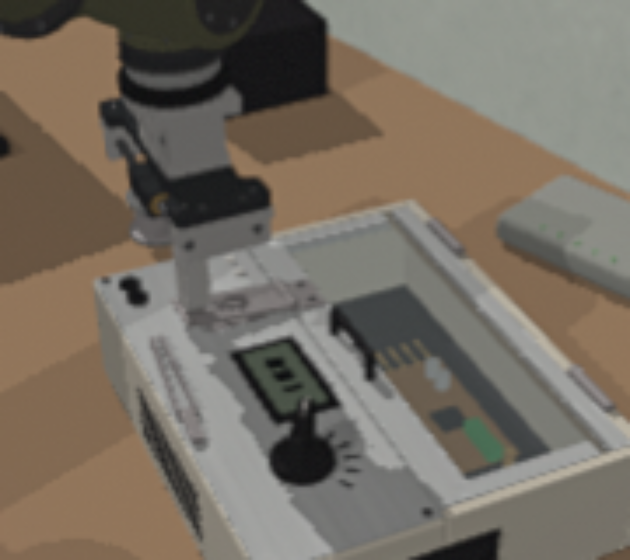

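The hasp lies nearly flat over the staple, with its end at about (195,315) in the crop. The fingertips are caught behind the rolled end with 30 N sideways. I'll back off, lift, and press from above on the roll.

Emit:
jog_arm(rows=[0.4,-0.1,0,0,0,0,1,0.4,-0.1,0,0,0,0,1,0,0,0.6,0,0,0,1,0,0,0.6,0,0,0,1,-0.3,0.08,0,0,0,0,1,-0.3,0.08,0,0,0,0,1,0,0,0,0,0,0,1,0,0,-0.4,0,0,0,1,0,0,-0.3,0,0,0,1,0,0,-0.3,0,0,0,1,0,0,-0.3,0,0,0,1,0,0,0,0,0,0,1])

```text
clock: 5.87
eef_pos: [504.0, 129.4, 131.0]
eef_rot: [-3.141, -0.001, 2.893]
wrist_force: [0.3, 0.7, 0.4]
finger_gap: 0.1
finger_force: 0.0
```

Emit:
jog_arm(rows=[0,0,-0.2,0,0,0,1,0,0,-0.2,0,0,0,1,0,0,0,0,0,0,1])

```text
clock: 6.12
eef_pos: [504.3, 129.4, 127.7]
eef_rot: [3.142, 0.0, 2.893]
wrist_force: [-0.0, 0.4, 1.7]
finger_gap: 0.2
finger_force: 1.0
```

Emit:
jog_arm(rows=[0,0,-0.1,0,0,0,1,0,0,0,0,0,0,1,0,0,0,0,0,0,1])

```text
clock: 6.37
eef_pos: [504.4, 129.5, 127.3]
eef_rot: [3.141, 0.001, 2.893]
wrist_force: [-0.9, -0.6, 5.5]
finger_gap: 0.4
finger_force: 2.8
```

Emit:
jog_arm(rows=[0,0,-0.1,0,0,0,1,0,0,-0.1,0,0,0,1,0,0,0,0,0,0,1])

```text
clock: 6.62
eef_pos: [504.8, 129.5, 126.3]
eef_rot: [3.141, 0.002, 2.893]
wrist_force: [-4.6, -1.1, 16.3]
finger_gap: 0.5
finger_force: 7.6
```

Emit:
jog_arm(rows=[0,0,0.5,0,0,0,1,0,0,2.1,0,0,0,1,0,0,2.1,0,0,0,1,0,0,2.1,0,0,0,1,0,0,2.2,0,0,0,1])

```text
clock: 7.03
eef_pos: [504.0, 129.4, 215.7]
eef_rot: [-3.141, -0.0, 2.893]
wrist_force: [1.1, -1.3, 0.3]
finger_gap: 0.5
finger_force: 0.0
```

Emit:
jog_arm(rows=[-0.17,-0.89,0,0,0,-0.108,0.57,-0.17,-0.89,0,0,0,-0.108,0.57,-0.17,-0.89,0,0,0,-0.108,0.57,-0.17,-0.89,0,0,0,-0.108,0.57,-0.17,-0.89,0,0,0,-0.108,0.57,-0.17,-0.89,0,0,0,-0.108,0.57,-0.17,-0.89,0,0,0,-0.108,0.57,-0.17,-0.89,0,0,0,-0.108,0.57,-0.17,-0.89,0,0,0,-0.108,0.57,-0.17,-0.89,0,0,0,-0.108,0.57,-0.17,-0.89,0,0,0,-0.108,0.57,-0.17,-0.89,0,0,0,-0.108,0.57,-0.17,-0.89,0,0,0,-0.108,0.57,-0.17,-0.89,0,0,0,-0.108,0.57,-0.17,-0.89,0,0,0,-0.108,0.57,-0.17,-0.89,0,0,0,-0.108,0.57,-0.17,-0.89,0,0,0,-0.108,0.57,-0.17,-0.89,0,0,0,-0.108,0.57,-0.17,-0.89,0,0,0,-0.108,0.57,-0.17,-0.89,0,0,0,-0.108,0.57])

```text
clock: 8.7
eef_pos: [470.1, -49.0, 214.8]
eef_rot: [-3.142, 0.0, 0.727]
wrist_force: [0.6, 0.5, -0.9]
finger_gap: 40.5
finger_force: 0.0
```

Run:
```python
from h import *
s=manip.read_state(); print(s["eef_pos"],s["eef_rot"],s["joints"])
for n in("top","side"):
    p,d=manip.camera(n); cv2.imwrite(f"pics/{n}3.png",p); np.save(f"pics/{n}3.npy",d)
    C=cloud(n,d); t=(C[...,:2]-O)@R2; k=(abs(t[...,1]-85)<12)&(t[...,0]<-12)&(t[...,0]>-100)&(C[...,2]<150)
    for lo in range(-100,-12,11):
        q=C[k&(t[...,0]>=lo)&(t[...,0]<lo+11)][:,2]
        if len(q): print(n,lo,len(q),np.percentile(q,[10,50,90]).round(1))
# knob axis/direction from the two first pictures: white pointer tip & skirt
I=cv2.imread("pics/side3.png")[90:250,150:330]; J=cv2.imread("pics/top3.png")[115:255,190:355]
cv2.imwrite("pics/c3.png",np.hstack([cv2.resize(I,(400,356)),cv2.resize(J,(400,356))]))
```

```text
[470.06802883 -49.00985057 214.84388769] [-3.14157551e+00  5.73738712e-05  7.27442944e-01] [-1.81386203e-01  1.35380190e-01  1.74390713e+00 -3.64388306e-05
  1.26235412e+00  6.61978243e-01]
top -100 35 [102.2 107.7 111.8]
top -89 35 [103.4 105.9 109.8]
top -78 36 [100.1 105.2 107.8]
top -67 35 [102.2 107.4 118.9]
top -56 34 [100.8 107.  116.7]
top -45 35 [104.  107.2 109.3]
top -34 34 [104.6 107.7 110.1]
top -23 35 [103.1 106.4 108.9]
side -100 27 [ 98.5 105.7 109.5]
side -89 21 [104.8 105.7 106.7]
side -78 20 [101.  105.  106.3]
side -67 27 [102.3 106.8 116.4]
side -56 23 [100.7 104.5 116.8]
side -45 2 [100.  102.1 104.2]
side -34 1 [103.3 103.3 103.3]
side -23 17 [104.6 105.4 106.1]
```

View pics/c3.png

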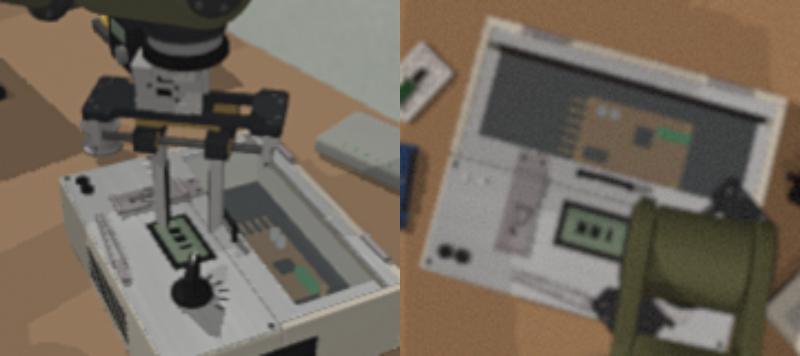

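The hasp now lies flat over the staple: its face measures about 106 mm along its length and the staple shows through at about 118. The knob is at (192,290) in the left half, under the open fingers. Next I'll lower onto it and grip.

Emit:
jog_arm(rows=[0.06,0.13,-1.5,0,0,0.008,0.57,0,0,-1.5,0,0,0,0.57,0,0,-1.5,0,0,0,0.57,0,0,-1.5,0,0,0,0.57,0,0,-1.2,0,0,0,0.57,0,0,-0.6,0,0,0,0.57,0,0,-0.4,0,0,0,0.57,0,0,0,0,0,0,0.57])

```text
clock: 9.47
eef_pos: [470.8, -47.0, 132.5]
eef_rot: [-3.141, 0.0, 0.743]
wrist_force: [0.3, 0.4, -0.1]
finger_gap: 40.2
finger_force: 0.0
```

Emit:
jog_arm(rows=[0,0,0,0,0,0,0.8,0,0,0,0,0,0,0.84,0,0,0,0,0,0,0.88,0,0,0,0,0,0,0.95,0,0,0,0,0,0,1,0,0,0,0,0,0,1,0,0,0,0,0,0,1], newtons=10)

```text
clock: 10.05
eef_pos: [471.8, -48.2, 133.3]
eef_rot: [3.138, -0.001, 0.741]
wrist_force: [6.1, -8.8, -3.5]
finger_gap: 11.9
finger_force: 10.0
```

Emit:
jog_arm(rows=[0.1,-0.12,0,0,0,0,1,0,0,0,0,0,0,1,0,0,0,0,0,0,1], newtons=60)

```text
clock: 10.3
eef_pos: [472.0, -48.4, 133.2]
eef_rot: [3.141, -0.001, 0.741]
wrist_force: [-1.5, 1.7, 4.6]
finger_gap: 12.0
finger_force: 60.0
```

Run:
```python
from h import *
s=manip.read_state(); print(s["eef_pos"],s["eef_rot"],s["wrist_force"],s["moment"],s["finger_force"])
```

```text
[472.01289758 -48.4048167  133.24621133] [ 3.14133940e+00 -5.45842021e-04  7.40682919e-01] [-1.49836935  1.73088457  4.58825947] [ 0.26937143  0.33938565 -0.11296888] 60.00287890434265
```

Emit:
jog_arm(rows=[0,0,0,0,0,-0.05,1,0,0,0,0,0,-0.05,1,0,0,0,0,0,-0.05,1,0,0,0,0,0,-0.05,1,0,0,0,0,0,-0.05,1,0,0,0,0,0,-0.05,1,0,0,0,0,0,-0.05,1,0,0,0,0,0,0,1,0,0,0,0,0,0,1])

```text
clock: 11.05
eef_pos: [472.0, -48.4, 133.3]
eef_rot: [3.141, -0.001, 0.391]
wrist_force: [-0.3, 2.3, 5.0]
finger_gap: 11.3
finger_force: 60.0
```

```bash
cat > st.py <<'E'
from h import *
s=manip.read_state(); print(s["eef_pos"].round(1),s["eef_rot"].round(4),"turn",round(0.741-s["eef_rot"][2],3),s["wrist_force"].round(1),s["moment"].round(3),s["finger_force"],s["finger_gap"])
E
python3 st.py
```

```text
[472.  -48.4 133.3] [ 3.1413e+00 -6.0000e-04  3.9080e-01] turn 0.35 [-0.3  2.3  5. ] [ 0.318  0.324 -0.009] 60.000189542770386 11.31688804553613
```

Emit:
jog_arm(rows=[0,0,0,0,0,-0.05,1,0,0,0,0,0,-0.03,1,0,0,0,0,0,0,1,0,0,0,0,0,0,1])

```text
clock: 11.38
eef_pos: [471.9, -48.3, 133.2]
eef_rot: [3.141, -0.0, 0.311]
wrist_force: [-1.8, 1.2, 6.0]
finger_gap: 11.5
finger_force: 60.0
```

```bash
python3 st.py
```

```text
[471.9 -48.3 133.2] [ 3.1414e+00 -5.0000e-04  3.1120e-01] turn 0.43 [-1.8  1.2  6. ] [0.334 0.395 0.366] 60.04725158214569 11.534784373484868
```

The jump to 0.37 N m at a turn of 0.43 rad is the first click, so the knob is following the gripper. I'll go on past the second click and stop short of the third.

Emit:
jog_arm(rows=[0,0,0,0,0,-0.05,1,0,0,0,0,0,-0.05,1,0,0,0,0,0,-0.05,1,0,0,0,0,0,-0.05,1,0,0,0,0,0,-0.05,1,0,0,0,0,0,-0.05,1,0,0,0,0,0,-0.04,1,0,0,0,0,0,0,1,0,0,0,0,0,0,1])

```text
clock: 12.13
eef_pos: [471.9, -48.3, 133.2]
eef_rot: [-3.142, -0.001, -0.029]
wrist_force: [-1.7, 1.7, 7.1]
finger_gap: 12.0
finger_force: 60.0
```

```bash
python3 st.py
```

```text
[471.9 -48.3 133.2] [-3.1415e+00 -5.0000e-04 -2.9100e-02] turn 0.77 [-1.7  1.7  7.1] [0.322 0.353 0.058] 60.00480830669403 11.991187470363633
```

Emit:
jog_arm(rows=[0,0,0,0,0,-0.05,1,0,0,0,0,0,-0.05,1,0,0,0,0,0,-0.05,1,0,0,0,0,0,-0.05,1,0,0,0,0,0,-0.05,1,0,0,0,0,0,-0.05,1,0,0,0,0,0,-0.05,1,0,0,0,0,0,0,1,0,0,0,0,0,0,1])

```text
clock: 12.88
eef_pos: [472.0, -48.2, 133.3]
eef_rot: [-3.141, -0.001, -0.379]
wrist_force: [-1.4, 3.6, 6.0]
finger_gap: 11.5
finger_force: 60.0
```

```bash
python3 st.py
```

```text
[472.  -48.2 133.3] [-3.1412e+00 -6.0000e-04 -3.7910e-01] turn 1.12 [-1.4  3.6  6. ] [0.407 0.333 0.081] 60.0046581029892 11.541075863609759
```

Emit:
jog_arm(rows=[0,0,0,0,0,-0.03,1,0,0,0,0,0,0,1,0,0,0,0,0,0,1])

```text
clock: 13.13
eef_pos: [472.0, -48.2, 133.2]
eef_rot: [-3.141, -0.0, -0.409]
wrist_force: [0.2, 2.4, 5.0]
finger_gap: 11.4
finger_force: 60.0
```

```bash
python3 st.py
```

```text
[472.  -48.2 133.2] [-3.1412e+00 -5.0000e-04 -4.0900e-01] turn 1.15 [0.2 2.4 5. ] [0.404 0.296 0.016] 60.00232636928558 11.383777341090187
```

Emit:
jog_arm(rows=[0,0,0,0,0,-0.02,1,0,0,0,0,0,0,1,0,0,0,0,0,0,1])

```text
clock: 13.38
eef_pos: [472.0, -48.2, 133.3]
eef_rot: [-3.141, -0.0, -0.429]
wrist_force: [-1.2, 3.0, 5.7]
finger_gap: 11.6
finger_force: 60.0
```

```bash
python3 st.py
```

```text
[472.  -48.2 133.3] [-3.1412e+00 -5.0000e-04 -4.2880e-01] turn 1.17 [-1.2  3.   5.7] [0.469 0.307 0.132] 60.01145303249359 11.641574673463357
```

Emit:
jog_arm(rows=[0,0,0,0,0,-0.02,1,0,0,0,0,0,0,1,0,0,0,0,0,0,1])

```text
clock: 13.63
eef_pos: [472.0, -48.2, 133.3]
eef_rot: [-3.141, -0.0, -0.449]
wrist_force: [-1.1, 3.2, 5.4]
finger_gap: 11.5
finger_force: 60.0
```

```bash
python3 st.py
```

```text
[472.  -48.2 133.3] [-3.1412e+00 -5.0000e-04 -4.4870e-01] turn 1.19 [-1.1  3.2  5.4] [0.534 0.409 0.215] 60.02206206321716 11.51377515067423
```

Torque rises from 0.02 to 0.13 to 0.22 N m over turns of 1.15, 1.17 and 1.19 rad, so the knob is sitting on the third stop. One last look before handing in.

```bash
python3 - <<'E'
from h import *
I,_=manip.camera("side"); J,_=manip.camera("top")
cv2.imwrite("pics/c4.png",np.hstack([cv2.resize(I[90:250,150:330],(400,356)),cv2.resize(J[115:255,190:355],(400,356))]))
E
python3 st.py
```

```text
[472.  -48.2 133.3] [-3.1412e+00 -5.0000e-04 -4.4850e-01] turn 1.19 [-1.4  3.1  5.9] [0.457 0.332 0.203] 60.020878314971924 11.59727967859447
```

View pics/c4.png

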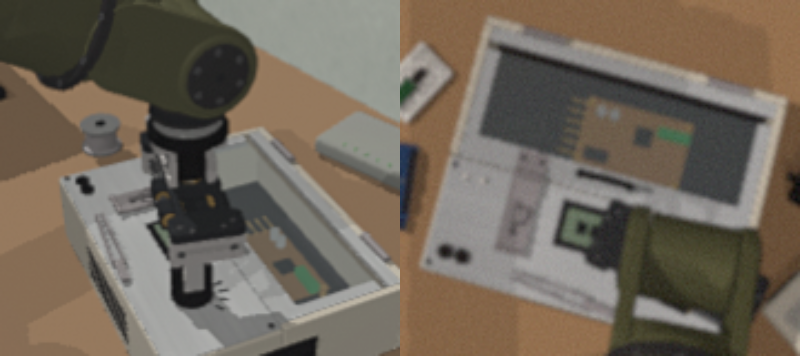

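The hasp is still flat over the staple at (520,205), the tweezers at (555,287) haven't moved, and the gripper holds the knob at (190,285). I'm handing in now.

```bash
python3 -c "
from cell import manip
print(manip.sign_off())"
```

```text
the job is handed in; nothing more can be done
None
```

The hasp is flat over its staple and the lid is shut. The selector is held on its third click (turned 1.19 rad, stop at 1.178), with the gripper still on it at 60 N, and I handed the job in at about 14 s of the 64 s.

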